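# Release a guide rod from the rack and thread it through two bushings

## Task

Pull the red-knobbed sprung lever of the rod rack towards you all the way to its stop, so that the guide rod rolls down into the front notch, and let the lever spring back. Then pick the rod out of the notch and thread it lengthwise through both bushings of the yellow stand, until it sticks out beyond both of them, and finish while still holding it there: the gripper carries the rod so that it floats free in the bushings, not leaning on them. Leave the jar, the oil bottle and the solder spool where they stand.

Things in the scene. Friction and masses are not known exactly. Their poses are not given: they have to be found in the camera images.
- rack_notch (a point): Front pick-up notch of the rack: where the middle of the released rod comes to lie, 45 mm above the bench. Same axes as the rack. The notch is in the two rails only; between them, to 60 mm along y and 60 mm in front and behind, the space is open down to the base plate 37 mm below. The rod lifts straight up (lips 9 mm above this point).
- lever (a joint): Sprung gate lever: 0 = rest, leaning back; grows as the knob is pulled to the rack's front (-x); stop at 0.9 rad. Its spring drives it back to 0 and takes 2 to 4 N at the knob. At the stop the gate pegs are below the rails and the rod rolls into the notch within a second: stay that long. Let go too early, the pegs push the rod back up; just pull again.
- lever_knob (a point): Centre of the lever's red ball knob, 24 mm across, on an 8 mm bar, at the rack's +y side (128 mm from its middle). Moves 95 mm about the axis lever_hinge. At rest it is 108 mm above the bench and 129 mm behind the notch; at the stop 108 mm up and 47 mm behind it; half-way 117 mm up. Free space behind, beside and above it.
- rod_mid (a point): Middle and centre of mass of the loose guide rod: steel, 12 mm diameter, 200 mm long, bullet-nosed at both ends, 0.1 to 0.2 kg, black band 30 mm long round its middle. Its y axis runs along the rod; it rolls, so x and z mean nothing. It starts behind the gate at the top of the rails, 84 mm behind the notch and 23 mm higher. Either end may go first.
- rod_end_a (a point): One end of the rod (100 mm from the middle).
- rod_end_b (a point): The other end of the rod (100 mm from the middle).
- bore_axis (a point): Point on the common level axis of the stand's two bores, midway between the pillars, 105 mm above the bench; y runs along the bores. Bores 16 mm in diameter; on both faces of each pillar a brass bell mouth, 6 mm long, widening from 16 to 25 mm inside. Pillars from 14 to 28 mm either side of this point along y, bell mouths out to 34 mm.
- jar_a: Small clear jar with white lid, 42 mm across, 45 mm high, a bystander. Origin: centre of its underside.
- oil_bottle: Small cream oil bottle with red spout, 32 mm across, 97 mm high, a bystander. Origin: centre of its underside.
- solder_spool: Solder spool with blue flanges, 50 mm across, 36 mm high, a bystander. Origin: centre of its underside.
- rod: The guide rod as a body (same point and axes as rod_mid).
- stand: Fixed bushing stand: dark base 80 x 100 x 12 mm with two yellow pillars, each 44 mm wide, 14 mm thick, 127 mm high, with brass bell-mouthed bushings. Origin on the bench under bore_axis, same axes; turns up to 0.3 rad. The +y side, towards the rack, has the most room to bring the rod in.
- rack: Fixed rod rack, 165 x 226 mm, up to 78 mm high without the lever: grey base plate 8 mm thick, blue cheeks 104 mm either side of the middle, two sloping rails 12 mm wide, 70 mm either side of the middle. Origin on the bench under the notch; x runs back and up the rails, y along the rod. The rack turns up to 0.12 rad.
- lever_hinge (a point): Point on the lever's level turning axis (along rack y), beside the knob's arm: 88 mm behind the notch, 22 mm above the bench.

How it is judged:
On the way, in this order (a step that is already met when the one before it is completed fails the run):
1. the lever is pulled to its stop (value of joint lever above 0.84 rad), for 0.1 s.
2. the lever has returned and the rod lies in the front notch (value of joint lever below 0.08 rad and distance between rod_mid and rack_notch below 0.012 m), for 0.2 s.
At the end, for the whole second after the job is handed in: The rod runs through both bores and sticks out at least 3 mm beyond the brass bell mouths on both sides, at rest; it is gripped by the fingers with more than 5 N and bears on the stand with less than 4 N; the lever is back at rest (below 0.08 rad) (x of rod_mid in the frame of bore_axis between -0.006 and 0.006 m and z of rod_mid in the frame of bore_axis between -0.006 and 0.006 m and angle between the y axis of rod_mid and the y axis of bore_axis, either way round below 0.08 rad and ((y of rod_end_a in the frame of bore_axis above 0.037 m and y of rod_end_b in the frame of bore_axis below -0.037 m) or (y of rod_end_b in the frame of bore_axis above 0.037 m and y of rod_end_a in the frame of bore_axis below -0.037 m)) and contact force between the fingers and rod above 5 N and contact force between rod and stand below 4 N and linear speed of rod below 0.03 m/s and value of joint lever below 0.08 rad); the arm keeps its last pose, push and grip.
It fails at once if the jar, the oil bottle or the solder spool is shifted by more than 30 mm (distance of any of jar_a, oil_bottle, solder_spool from where it was at the start of the episode above 0.03 m).
It also fails if it takes over 67 s, if anything falls off the work surface, if the arm or the gripper's body presses on something with over 40 N, if the wrist force passes 120 N, or if a joint passes its speed limit or range.

## Robot

A 6-joint arm with a two-finger parallel gripper is mounted at the origin on a cart in front of the work surface, level with it; the furniture and walls round the work are solid. World frame = base frame: x ahead of the robot, y to its left, z up, the work surface at z = 0. Lengths are in m, angles in rad, forces in N, time in s.
With the tool pointing down it reaches from about 0.275 to 0.775 m from the base axis. Payload 14.6 kg.
Tool frame: the origin (TCP) lies on the centre line of the jaws, within the pads' length; the fingertips stand 11 mm ahead of it and the grasp point (between the pads) lies 8 mm behind it; z points along the fingers, y is the line along which they close (so a half turn about z gives the same grasp; the last joint's range is limited). The gripper opens to 85 mm and grips with 20 to 120 N. Pads are 22 mm wide; open, the fingers measure 114 mm over their backs; the gripper's body (76 mm by 85 mm) begins 54 mm behind the grasp point. The pads swing forward as they close: fully open they stand 13 mm farther back than shut.
Start: joints at [1.053, 0.263, -0.048, 1.259, 0, 1.415], TCP at [0.186, 0.491, 0.242] pointing down, gripper open.
Joint ranges: [-2.65, 2.65], [-0.89, 1.7], [-1.18, 1.37], [-2.13, 2.11], [-1.35, 1.29], [-3.14, 3.14]. Speed limits (rad/s): [1.89, 1.89, 2.57, 2.79, 3.14, 3.14].

## Interface

Orientations are given as a rotation vector (axis times angle).
In Python, from workcell import env, cams, models gives the robot as it stands. The module is installed in compiled form; this text tells all that it offers.
- The arm moves only by the tool servo_tool, never from a script. Its arguments are lists of equal length, an entry for each row: "gripper": the opening, from -1 (shut) to 1 (fully open), so that 0 is half open; "xyz": the shift along the tool's x, y, z in cm, a list of three; "dr": the turn, a rotation vector about the tool's x, y, z in degrees, a list of three. A call has 1 to 12 rows; each row shifts and turns the commanded pose from where the row before left it, along the tool's axes as they then stand; what a row does not reach is not made up. A row lasts 1/12 s, in which the tool goes at most 41.7 mm and 7.16 degrees, less where a joint would pass 70% of its speed; a pose out of reach is approached as far as the arm can. A call is refused whole if a number of a shift passes 4.17 or a number of a turn 7.16, either way. A call with a gripper value outside its range is refused whole. The fingers move at their own pace and stop on an object; "squeeze" is the grip in N (left out, the last holds). Time passes only in rows, so rows that do not move let the fingers close. It gives the time, the measured TCP pose, the force, the opening and the grip force at its end, in the units of the state.
- env.observe(): the state, without advancing time (a new reading comes with each control period).
- cams.snapshot(name): name is "scene" or "side" or "wrist"; returns (picture, depth): 420x560x3 uint8, red, green, blue; 420x560 float32, m along the optical axis (not along the pixel's ray), 0 where there is no reading.
- cams.camera_model(name): a dict with "intrinsics" (3x3 intrinsics, pixels), "eye" and "rotation" of the camera in the world. Camera axes: x right, y down, z forward; pixel columns grow to the right and rows downward; lengths in m; the calibration is good to about 2 mm. A picture is of the moment at which its call begins: read the wrist's pose just before it. camera_model takes no time and is no camera call; for the wrist camera it gives the pose at the moment of the call.
- env.finish_job(): hands the job in; it is judged then, once.
Trained networks look in the newest picture that a camera, given by its name, has taken for a name from the list of things; names that differ only in an ending like _2 or _b are one class to them, and where a whole thing is asked for, a point or a joint stands for the part that bears it (a point fixed in the world has none). Each returns a list of dicts, best first, with "p" (0 to 1); they miss things now and then, are a little off and sometimes report something else, mostly with a low value. They report only what shows in the picture. A call takes as long as a camera call.
- models.find_in(camera, name): "centre" ([column, row] in pixels, amid what is visible of it).
- models.masks_of(camera, name): "mask" (420x560 bool, what is visible of it) and "centre" ([column, row] in pixels, amid what is visible of it).
- models.pinpoint(camera, name): "centre" ([column, row] in pixels: a listed point, or the origin of a listed thing).
The state is a dict: "t": time; "qpos": joint angles; "dq": joint speeds; "joint_efforts": joint torques, N m; "tcp_pos": TCP position; "tool_rot": TCP orientation; "wrist_force": force on the tool from outside, world axes, zero at the start; "moment": the same for the moment, N m; "width": opening from 0.0 (shut) to 1.0 (fully open); "grasp_force": force on a finger pad.
Only numpy, scipy, OpenCV 4.12 (cv2) and the standard library are available. Lean on these libraries where they do the work, as an engineer would, in place of code of your own. Each camera call takes 0.05 s, during which the arm holds its last target. There are 200 camera calls.

## Working session

There is one attempt and no reset: what is moved stays moved. The work goes in short steps, Python scripts to look and compute and a tool call to move; the robot and the scene stay as the last step left them, time stands still between calls to the robot, and variables do not carry over. Pictures are saved under pics/ and viewed, at most 10 in all, crops included, and the job is handed in when it is done.

Besides the shell and the picture viewer there is one more tool, called after ">>>" as name(argument=value, ...), one argument or row to a line, values as JSON. servo_tool: Moves the arm, as the interface text tells. Its arguments: {"type":"object","properties":{"gripper":{"type":"array","items":{"type":"number"}},"xyz":{"type":"array","items":{"type":"array","items":{"type":"number"}}},"dr":{"type":"array","items":{"type":"array","items":{"type":"number"}}},"squeeze":{"type":"number"}},"required":["gripper","xyz","dr"]}

```bash
mkdir -p pics; cat > h.py <<'E'
import numpy as np, cv2
from scipy.spatial.transform import Rotation as R
from workcell import env, cams, models
def ray(cam,px):
    m=cams.camera_model(cam);K=np.array(m["intrinsics"]);Rm=np.array(m["rotation"])
    return np.array(m["eye"]), Rm@np.linalg.inv(K)@np.array([px[0],px[1],1.])
def at_z(cam,px,z):
    e,d=ray(cam,px); return e+d*(z-e[2])/d[2]
def at_d(cam,px,dep):
    e,d=ray(cam,px); return e+d*dep[int(round(px[1])),int(round(px[0]))]
def tri(obs):
    A=np.zeros((3,3));b=np.zeros(3)
    for c,p in obs:
        e,d=ray(c,p);d=d/np.linalg.norm(d);P=np.eye(3)-np.outer(d,d);A+=P;b+=P@e
    return np.linalg.solve(A,b)
def save(cam,name):
    im,d=cams.snapshot(cam);cv2.imwrite(f"pics/{name}.png",im[:,:,::-1]);return im,d
E
python3 - <<'E'
from h import *
np.set_printoptions(precision=4,suppress=True)
ims={c:save(c,c+"0") for c in("scene","side")}
cv2.imwrite("pics/both.png",cv2.resize(np.vstack([ims[c][0] for c in ims])[:,:,::-1],(560,840))[:840]) 
print(env.observe())
H=dict(rack_notch=.045,lever_knob=.108,rod_mid=.068,rod_end_a=.068,bore_axis=.105,lever_hinge=.022,jar_a=0,oil_bottle=0,solder_spool=0,stand=0,rack=0)
for n,z in H.items():
    o=[]
    for c in ims:
        r=models.pinpoint(c,n)
        for q in r[:2]: print(n,c,round(q["p"],2),np.round(q["centre"],1),at_z(c,q["centre"],z),at_d(c,q["centre"],ims[c][1]))
        if r:o.append((c,r[0]["centre"]))
    if len(o)==2:print("   tri",tri(o))
E
```

```text
{'t': 0.1, 'qpos': array([ 1.0527,  0.2635, -0.0488,  1.2594,  0.    ,  1.4155]), 'dq': array([-0.0015, -0.0001,  0.0009, -0.0001,  0.0006, -0.0008]), 'joint_efforts': array([  0.0036, -63.8579,  38.5066,   0.01  ,  -0.0001,   0.    ]), 'tcp_pos': array([0.1862, 0.4906, 0.2419]), 'tool_rot': array([-0.5668, -3.0897,  0.0014]), 'wrist_force': array([0.3185, 0.9594, 0.1467]), 'moment': array([-0.0062, -0.0079, -0.0632]), 'grasp_force': 0.0, 'width': 1.0013388847858742}Traceback (most recent call last):
  File "<stdin>", line 11, in <module>
  File "h.py", line 8, in at_z
    e,d=ray(cam,px); return e+d*(z-e[2])/d[2]
                                         ~^^^
IndexError: invalid index to scalar variable.
```

View pics/scene0.png

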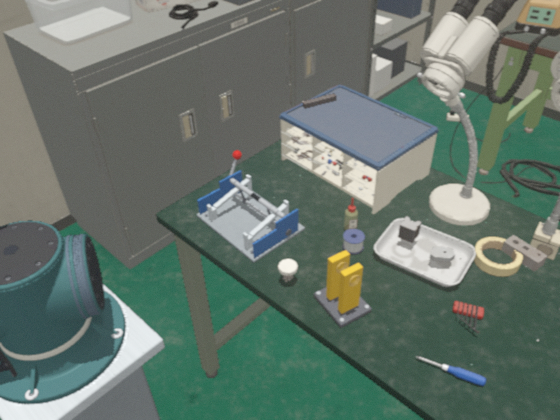

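View pics/side0.png

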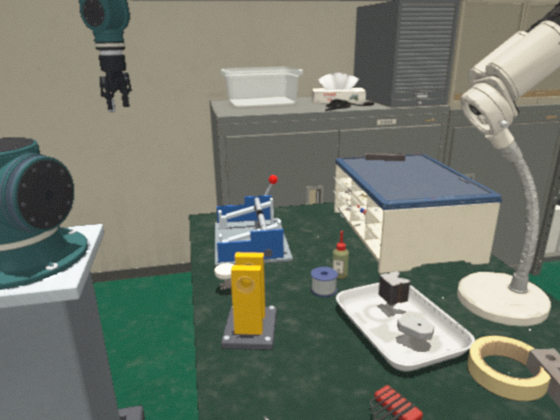

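The scene view shows the rack at about (250,215), its red knob at (237,155), the stand at (343,290), the jar at (288,270), the spool at (353,240) and the bottle at (351,215). The side view shows the same layout, with the knob at (273,180) and the stand at (249,300). The camera rotation doesn't look like a 3x3 matrix, so I'll check its format.

```bash
sed -i 's/Rm=np.array(m\["rotation"\])/Rm=np.array(m["rotation"]);Rm=Rm if Rm.ndim==2 else (R.from_rotvec(Rm) if Rm.size==3 else R.from_quat(Rm)).as_matrix()/' h.py
python3 - <<'E'
from h import *
np.set_printoptions(precision=4,suppress=True)
print(cams.camera_model("scene"))
ims={c:cams.snapshot(c) for c in("scene","side")}
H=dict(rack_notch=.045,lever_knob=.108,rod_mid=.068,rod_end_a=.068,bore_axis=.105,lever_hinge=.022,jar_a=0,oil_bottle=0,solder_spool=0,stand=0,rack=0)
for n,z in H.items():
    o=[]
    for c in ims:
        r=models.pinpoint(c,n)
        for q in r[:2]: print(n,c,round(q["p"],2),np.round(q["centre"],1),at_z(c,q["centre"],z),at_d(c,q["centre"],ims[c][1]))
        if r:o.append((c,r[0]["centre"]))
    if len(o)==2:print("   tri",tri(o))
E
```

```text
{'intrinsics': array([[532.4013,   0.    , 285.0826],
       [  0.    , 532.4013, 208.5763],
       [  0.    ,   0.    ,   1.    ]]), 'eye': array([-0.1435, -0.7931,  0.8908]), 'rotation': array([-2.1169,  0.927 , -0.4056])}
rack_notch scene 0.86 [227.2 221.7] [ 0.4419 -0.0355  0.045 ] [ 0.4663 -0.0039  0.0097]
rack_notch scene 0.32 [237.7 154.8] [0.6493 0.1504 0.045 ] [0.5839 0.0726 0.1147]
rack_notch side 0.77 [221.3 223.9] [ 0.4467 -0.0265  0.045 ] [0.4503 0.0338 0.0192]
rack_notch side 0.66 [228.2 286.3] [ 0.4346 -0.3033  0.045 ] [ 0.4386 -0.2438  0.0089]
   tri [ 0.4444 -0.0339  0.0459]
lever_knob scene 0.78 [236.7 155.1] [0.5876 0.0811 0.108 ] [0.5823 0.0748 0.1137]
lever_knob side 0.49 [272.9 179.8] [0.5905 0.0784 0.108 ] [0.5891 0.0712 0.1104]
   tri [0.5912 0.0848 0.1053]
rod_mid scene 0.84 [255.5 198.4] [ 0.5296 -0.0441  0.068 ] [ 0.5294 -0.0444  0.0683]
rod_mid side 0.59 [258.8 214.9] [ 0.5317 -0.0487  0.068 ] [ 0.53   -0.0596  0.0725]
   tri [ 0.5327 -0.0408  0.0645]
rod_end_a scene 0.79 [283.2 214.9] [ 0.5304 -0.1362  0.068 ] [ 0.5279 -0.1387  0.0711]
rod_end_a scene 0.6
[... 891 characters left out ...]
]
oil_bottle side 0.57 [341.1 276.8] [ 0.6628 -0.245   0.    ] [ 0.6615 -0.2484  0.0021]
   tri [ 0.4949 -0.3685  0.0814]
solder_spool scene 0.79 [352.4 246.7] [ 0.6127 -0.2823  0.    ] [ 0.5968 -0.293   0.0187]
solder_spool side 0.83 [319.9 287.5] [ 0.6102 -0.2737  0.    ] [ 0.6022 -0.2987  0.0161]
solder_spool side 0.56 [229.5 287.4] [ 0.4416 -0.2337  0.    ] [ 0.4417 -0.2319 -0.0011]
   tri [ 0.6058 -0.287   0.0084]
stand scene 0.9 [338.9 299.6] [ 0.4655 -0.3596  0.    ] [ 0.4365 -0.3803  0.0424]
stand side 0.89 [248.6 329.6] [ 0.4587 -0.3713  0.    ] [ 0.4559 -0.3954  0.0181]
   tri [ 0.4626 -0.3615 -0.003 ]
rack side 0.79 [222.7 242.6] [ 0.4466 -0.0328  0.    ] [ 0.4402 -0.1383  0.0505]
```

>>> servo_tool(
  gripper=[-1, -1, -1, -1, -1, -1, -1, -1, -1, -1, -1],
  xyz=[
    [0, 0, 0],
    [0, 0, 0],
    [0, 0, 0],
    [0, 0, 0],
    [0, 0, 0],
    [0, 0, 0],
    [0, 0, 0],
    [0, 0, 0],
    [0, 0, 0],
    [0, 0, 0],
    [0, 0, 0],
  ],
  dr=[
    [0, 0, 6.8],
    [0, 0, 6.8],
    [0, 0, 6.8],
    [0, 0, 6.8],
    [0, 0, 6.8],
    [0, 0, 6.8],
    [0, 0, 6.8],
    [0, 0, 6.8],
    [0, 0, 6.8],
    [0, 0, 6.8],
    [0, 0, 6.8],
  ],
)

```text
t: 2.27
tcp_pos: [0.1863, 0.4908, 0.2423]
tool_rot: [-2.333, -2.104, -0.0]
wrist_force: [-0.6, -0.8, 0.3]
width: 0.005
grasp_force: 0.0
```

>>> servo_tool(
  gripper=[-1, -1, -1, -1, -1, -1, -1, -1, -1, -1, -1, -1],
  xyz=[
    [-2.8, 2.2, -0.4],
    [-2.8, 2.2, -0.4],
    [-2.8, 2.2, -0.4],
    [-2.8, 2.2, -0.4],
    [-2.8, 2.2, -0.4],
    [-2.8, 2.2, -0.4],
    [-2.8, 2.2, -0.4],
    [-2.8, 2.2, -0.4],
    [-2.8, 2.2, -0.4],
    [-2.8, 2.2, -0.4],
    [-2.8, 2.2, -0.4],
    [-2.8, 2.2, -0.4],
  ],
  dr=[
    [0, 0, 0],
    [0, 0, 0],
    [0, 0, 0],
    [0, 0, 0],
    [0, 0, 0],
    [0, 0, 0],
    [0, 0, 0],
    [0, 0, 0],
    [0, 0, 0],
    [0, 0, 0],
    [0, 0, 0],
    [0, 0, 0],
  ],
)

```text
t: 3.27
tcp_pos: [0.417, 0.129, 0.2907]
tool_rot: [2.327, 2.11, 0.001]
wrist_force: [1.3, 0.8, -1.2]
width: -0.002
grasp_force: 0.0
```

```bash
python3 - <<'E'
from h import *
np.set_printoptions(precision=4,suppress=True)
s=env.observe();print(s["t"],s["tcp_pos"],s["tool_rot"],s["qpos"],cams.camera_model("wrist"))
im,d=save("wrist","w1")
for n,z in dict(rack_notch=.045,lever_knob=.108,rod_mid=.068,rod_end_a=.068).items():
    for q in models.pinpoint("wrist",n)[:2]: print(n,round(q["p"],2),np.round(q["centre"],1),at_z("wrist",q["centre"],z),at_d("wrist",q["centre"],d))
_,ds=cams.snapshot("scene")
for p in[(284,150),(284,128),(376,205),(376,170)]:print(at_d("scene",p,ds))
E
```

```text
3.2667 [0.417  0.129  0.2907] [2.327  2.1102 0.0007] [ 0.1129  0.0982 -0.1289  1.3432  0.      1.7813] {'intrinsics': array([[289.0838,   0.    , 280.0629],
       [  0.    , 289.0838, 208.782 ],
       [  0.    ,   0.    ,   1.    ]]), 'eye': array([0.4236, 0.2088, 0.4225]), 'rotation': array([ 2.8234, -0.1387, -0.0225])}
rack_notch 0.55 [316.2 284. ] [ 0.4549 -0.0391  0.045 ] [ 0.4579 -0.0642  0.0066]
lever_knob 0.92 [434.1 213. ] [0.5892 0.0838 0.108 ] [0.5853 0.0868 0.1155]
rod_mid 0.58 [373.4 293.3] [ 0.5311 -0.044   0.068 ] [ 0.5299 -0.0413  0.0718]
rod_end_a 0.97 [370.5 347. ] [ 0.5265 -0.1384  0.068 ] [ 0.5275 -0.1417  0.0646]
rod_end_a 0.64 [379.7 228.5] [0.539  0.0558 0.068 ] [0.5375 0.0578 0.0726]
[0.7633 0.0811 0.0346]
[0.7615 0.0774 0.1098]
[ 0.7468 -0.2508  0.0275]
[ 0.7848 -0.2154  0.0979]
```

View pics/w1.png

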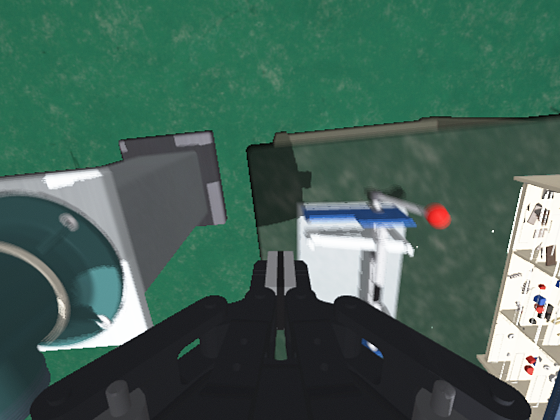

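The wrist view shows the red knob at (437,216), with the rack and rod below it. All three cameras put the knob at about (0.589, 0.083), and the organiser starts at x>0.74. I'll go down behind the knob.

>>> servo_tool(
  gripper=[-1, -1, -1, -1, -1, -1, -1, -1, -1, -1, -1, -1],
  xyz=[
    [-0.4, 3.8, 0],
    [-0.4, 3.8, 0],
    [-0.4, 3.8, 0],
    [-0.4, 3.8, 0],
    [-0.4, 3.8, 0],
    [-0.4, 3.8, 0],
    [0, 0, 3.0],
    [0, 0, 3.5],
    [0, 0, 4.0],
    [0, 0, 4.0],
    [0, 0, 3.5],
    [0, 0, 0],
  ],
  dr=[
    [0, 0, 0],
    [0, 0, 0],
    [0, 0, 0],
    [0, 0, 0],
    [0, 0, 0],
    [0, 0, 0],
    [0, 0, 0],
    [0, 0, 0],
    [0, 0, 0],
    [0, 0, 0],
    [0, 0, 0],
    [0, 0, 0],
  ],
)

```text
t: 4.57
tcp_pos: [0.6369, 0.0863, 0.104]
tool_rot: [-2.32, -2.109, 0.011]
wrist_force: [-1.3, 0.1, -1.0]
width: 0.004
grasp_force: 0.0
```

>>> servo_tool(
  gripper=[-1, -1, -1, -1, -1, -1, -1, -1, -1, -1],
  xyz=[
    [0, -1.0, 0],
    [0, -1.0, 0],
    [0, -1.0, 0],
    [0, -1.0, 0],
    [0, -1.0, 0],
    [0, -1.0, 0],
    [0, -1.0, 0],
    [0, -1.0, 0],
    [0, -1.0, 0],
    [0, 0, 0],
  ],
  dr=[
    [0, 0, 0],
    [0, 0, 0],
    [0, 0, 0],
    [0, 0, 0],
    [0, 0, 0],
    [0, 0, 0],
    [0, 0, 0],
    [0, 0, 0],
    [0, 0, 0],
    [0, 0, 0],
  ],
)

```text
t: 5.4
tcp_pos: [0.5511, 0.0946, 0.1127]
tool_rot: [2.324, 2.111, 0.003]
wrist_force: [4.3, 0.2, 1.5]
width: 0.001
grasp_force: 1.6
```

```bash
python3 - <<'E'
from h import *
np.set_printoptions(precision=4,suppress=True)
im,d=save("wrist","w2"); print([(q["p"],q["centre"],at_z("wrist",q["centre"],.112)) for q in models.pinpoint("wrist","lever_knob")[:2]])
E
```

```text
[(0.97, [234.3, 288.9], array([0.5266, 0.0893, 0.112 ]))]
```

>>> servo_tool(
  gripper=[-1, -1, -1, -1],
  xyz=[
    [0, -0.6, 0.2],
    [0, -0.6, 0.2],
    [0, -0.3, 0],
    [0, 0, 0],
  ],
  dr=[
    [0, 0, 0],
    [0, 0, 0],
    [0, 0, 0],
    [0, 0, 0],
  ],
)

```text
t: 5.83
tcp_pos: [0.536, 0.095, 0.1062]
tool_rot: [-2.327, -2.111, 0.0]
wrist_force: [5.3, 1.9, -1.1]
width: 0.001
grasp_force: 2.2
```

>>> servo_tool(
  gripper=[-1, -1, -1],
  xyz=[
    [0, -0.3, 0],
    [0, -0.3, 0],
    [0, 0, 0],
  ],
  dr=[
    [0, 0, 0],
    [0, 0, 0],
    [0, 0, 0],
  ],
)

```text
t: 6.08
tcp_pos: [0.5327, 0.0952, 0.1066]
tool_rot: [2.325, 2.108, 0.004]
wrist_force: [15.4, -2.2, -11.1]
width: -0.001
grasp_force: 7.8
```

The push force has risen to 15 N, so the lever is at its stop. I'll hold it while the rod rolls, then check.

>>> servo_tool(
  gripper=[-1, -1, -1, -1, -1, -1, -1, -1, -1, -1, -1, -1],
  xyz=[
    [0, 0, 0],
    [0, 0, 0],
    [0, 0, 0],
    [0, 0, 0],
    [0, 0, 0],
    [0, 0, 0],
    [0, 0, 0],
    [0, 0, 0],
    [0, 0, 0],
    [0, 0, 0],
    [0, 0, 0],
    [0, 0, 0],
  ],
  dr=[
    [0, 0, 0],
    [0, 0, 0],
    [0, 0, 0],
    [0, 0, 0],
    [0, 0, 0],
    [0, 0, 0],
    [0, 0, 0],
    [0, 0, 0],
    [0, 0, 0],
    [0, 0, 0],
    [0, 0, 0],
    [0, 0, 0],
  ],
)

```text
t: 7.08
tcp_pos: [0.5327, 0.0952, 0.1065]
tool_rot: [2.325, 2.108, 0.004]
wrist_force: [15.7, -0.7, -8.1]
width: -0.001
grasp_force: 7.5
```

```bash
python3 - <<'E'
from h import *
np.set_printoptions(precision=4,suppress=True)
s=env.observe();print(s["t"],s["tcp_pos"],s["wrist_force"])
ims=[]
for c in("scene","side"):
    im,d=cams.snapshot(c);ims.append(cv2.resize(im[140:280,160:360] if c=="scene" else im[150:290,180:380],(560,392))[:,:,::-1])
    for n in("rod_mid","rod_end_a"):
        for q in models.pinpoint(c,n)[:2]:print(c,n,q["p"],q["centre"],at_z(c,q["centre"],.045))
cv2.imwrite("pics/p3.png",np.vstack(ims)[:600])
E
```

```text
7.0833 [0.5327 0.0952 0.1065] [15.7029 -0.7204 -8.0745]
scene rod_mid 0.69 [229.6, 220.9] [ 0.4476 -0.0377  0.045 ]
scene rod_end_a 0.81 [254.1, 237.2] [ 0.4475 -0.1216  0.045 ]
scene rod_end_a 0.67 [207.8, 201.5] [0.4602 0.0568 0.045 ]
side rod_mid 0.63 [222.3, 226.8] [ 0.4475 -0.0438  0.045 ]
side rod_end_a 0.58 [224.0, 243.4] [ 0.4433 -0.1313  0.045 ]
side rod_end_a 0.46 [223.9, 211.4] [0.4598 0.0504 0.045 ]
```

>>> servo_tool(
  gripper=[-1, -1, -1, -1, -1, -1, -1, -1, -1, -1],
  xyz=[
    [0, 1.2, 0],
    [0, 1.2, 0],
    [0, 1.2, 0],
    [0, 1.2, 0],
    [0, 1.2, 0],
    [0, 1.2, 0],
    [0, 1.2, 0],
    [0, 1.2, 0],
    [0, 1.0, 0],
    [0, 0, 0],
  ],
  dr=[
    [0, 0, 0],
    [0, 0, 0],
    [0, 0, 0],
    [0, 0, 0],
    [0, 0, 0],
    [0, 0, 0],
    [0, 0, 0],
    [0, 0, 0],
    [0, 0, 0],
    [0, 0, 0],
  ],
)

```text
t: 8.22
tcp_pos: [0.6368, 0.0848, 0.1056]
tool_rot: [-2.327, -2.11, 0.001]
wrist_force: [0.1, -0.2, -1.4]
width: -0.003
grasp_force: 0.0
```

>>> servo_tool(
  gripper=[-1, -1, -1, -1, -1, -1, -1, 0, 0, 0, 0, 0],
  xyz=[
    [0, 0, -3.0],
    [0, 0, -4.0],
    [0, 0, -4.0],
    [0, 0, -3.0],
    [-2.4, -2.8, 0],
    [-2.4, -2.8, 0],
    [-2.4, -2.8, 0],
    [-2.4, -2.8, 0],
    [-2.4, -2.8, 0],
    [-2.4, -2.8, 0],
    [0, 0, 0],
    [0, 0, 0],
  ],
  dr=[
    [0, 0, 0],
    [0, 0, 0],
    [0, 0, 0],
    [0, 0, 0],
    [0, 0, 0],
    [0, 0, 0],
    [0, 0, 0],
    [0, 0, 0],
    [0, 0, 0],
    [0, 0, 0],
    [0, 0, 0],
    [0, 0, 0],
  ],
)

```text
t: 9.22
tcp_pos: [0.453, -0.0423, 0.2466]
tool_rot: [-2.329, -2.108, 0.0]
wrist_force: [0.5, -0.2, 0.8]
width: 0.502
grasp_force: 0.0
```

```bash
python3 - <<'E'
from h import *
np.set_printoptions(precision=4,suppress=True)
s=env.observe();print(s["t"],s["tcp_pos"],s["tool_rot"],s["wrist_force"])
im,d=save("wrist","w4")
cams.snapshot("scene"),cams.snapshot("side")
for c in("wrist","scene","side"):
  for n,z in dict(rod_mid=.045,rod_end_a=.045,rack_notch=.045,lever_knob=.108,bore_axis=.105).items():
    for q in models.pinpoint(c,n)[:2]:print(c,n,round(q["p"],2),np.round(q["centre"],1),at_z(c,q["centre"],z))
E
```

```text
9.2167 [ 0.453  -0.0423  0.2466] [-2.3293 -2.1079  0.0002] [ 0.5264 -0.2134  0.79  ]
wrist rod_mid 0.72 [278.2 181.3] [ 0.4521 -0.0355  0.045 ]
wrist rod_end_a 0.91 [280.3 258.1] [ 0.4449 -0.1357  0.045 ]
wrist rod_end_a 0.79 [275.6  86.7] [0.4595 0.067  0.045 ]
wrist rack_notch 0.68 [281.3 179.1] [ 0.456  -0.0332  0.045 ]
wrist lever_knob 0.72 [434.2  39.5] [0.5936 0.0846 0.108 ]
scene rod_mid 0.67 [227.3 218. ] [ 0.451  -0.0258  0.045 ]
scene rod_end_a 0.71 [205.4 204.6] [0.4483 0.052  0.045 ]
scene rod_end_a 0.64 [253.3 237.1] [ 0.4465 -0.1199  0.045 ]
scene rack_notch 0.92 [227.6 222.4] [ 0.4408 -0.0381  0.045 ]
scene rack_notch 0.52 [231.6 233.4] [ 0.4213 -0.0735  0.045 ]
scene lever_knob 0.6 [239.2 155.7] [0.59   0.0743 0.108 ]
scene bore_axis 0.94 [342.4 265.7] [ 0.4669 -0.361   0.105 ]
side rod_end_a 0.56 [223.3 211.6] [0.4582 0.0494 0.045 ]
side rack_notch 0.56 [220.3 223.3] [ 0.4447 -0.0224  0.045 ]
side lever_knob 0.53 [271.6 179.7] [0.5874 0.0801 0.108 ]
side bore_axis 0.59 [246.  270.9] [ 0.46   -0.3629  0.105 ]
side bore_axis 0.49 [223.6 223.5] [ 0.4429 -0.1659  0.105 ]
```

View pics/w4.png

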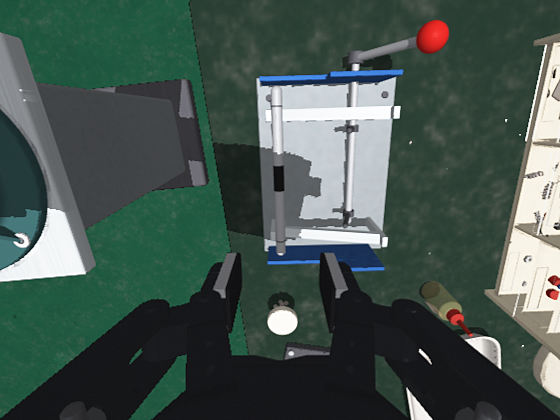

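The rod lies in the notch, from (277,87) to (281,256), with its band at (278,178). The knob is back at rest. I'll align the yaw by about 1.4° and go down for the grasp.

>>> servo_tool(
  gripper=[0, 0, 0, 0, 0, 0, 0, 0, 0],
  xyz=[
    [0.9, -0.2, 0],
    [0, 0, 3],
    [0, 0, 4],
    [0, 0, 4],
    [0, 0, 4],
    [0, 0, 3],
    [0, 0, 2],
    [0, 0, 1],
    [0, 0, 0],
  ],
  dr=[
    [0, 0, -1.4],
    [0, 0, 0],
    [0, 0, 0],
    [0, 0, 0],
    [0, 0, 0],
    [0, 0, 0],
    [0, 0, 0],
    [0, 0, 0],
    [0, 0, 0],
  ],
)

```text
t: 10.87
tcp_pos: [0.4523, -0.0318, 0.0344]
tool_rot: [-2.298, -2.138, 0.003]
wrist_force: [-0.8, 0.2, -0.4]
width: 0.504
grasp_force: 0.0
```

>>> servo_tool(
  gripper=[-1, -1, -1, -1, -1, -1, -1, -1],
  xyz=[
    [0, 0, 0],
    [0, 0, 0],
    [0, 0, 0],
    [0, 0, 0],
    [0, 0, 0],
    [0, 0, 0],
    [0, 0, 0],
    [0, 0, 0],
  ],
  dr=[
    [0, 0, 0],
    [0, 0, 0],
    [0, 0, 0],
    [0, 0, 0],
    [0, 0, 0],
    [0, 0, 0],
    [0, 0, 0],
    [0, 0, 0],
  ],
  squeeze=60,
)

```text
t: 11.53
tcp_pos: [0.4533, -0.0326, 0.0373]
tool_rot: [2.301, 2.139, 0.0]
wrist_force: [-5.7, 0.1, 7.5]
width: 0.119
grasp_force: 58.5
```

>>> servo_tool(
  gripper=[-1, -1, -1, -1, -1, -1, -1, -1, -1],
  xyz=[
    [0, 0, -1],
    [0, 0, -2],
    [0, 0, -3.5],
    [0, 0, -4],
    [0, 0, -4],
    [0, 0, -4],
    [0, 0, -4],
    [0, 0, -3.5],
    [0, 0, 0],
  ],
  dr=[
    [0, 0, 0],
    [0, 0, 0],
    [0, 0, 0],
    [0, 0, 0],
    [0, 0, 0],
    [0, 0, 0],
    [0, 0, 0],
    [0, 0, 0],
    [0, 0, 0],
  ],
)

```text
t: 12.28
tcp_pos: [0.4551, -0.033, 0.3032]
tool_rot: [2.295, 2.133, 0.008]
wrist_force: [0.6, 0.7, -1.4]
width: 0.118
grasp_force: 59.0
```

>>> servo_tool(
  gripper=[-1, -1, -1, -1, -1, -1, -1, -1, -1, -1, -1, -1],
  xyz=[
    [-1.5, 0.4, 0],
    [-2.5, 0.8, 0],
    [-3, 1, 0],
    [-3, 1, 0],
    [-3, 1, 0],
    [-3, 1, 0],
    [-3.0, 1.0, 0],
    [-3, 1, 0],
    [-3, 1, 0],
    [-2.5, 0.6, 0],
    [-1.5, 0.4, 0],
    [0, 0, 0],
  ],
  dr=[
    [0, 0, 0],
    [0, 0, 0],
    [0, 0, 0],
    [0, 0, 0],
    [0, 0, 0],
    [0, 0, 0],
    [0, 0, 0],
    [0, 0, 0],
    [0, 0, 0],
    [0, 0, 0],
    [0, 0, 0],
    [0, 0, 0],
  ],
)

```text
t: 13.28
tcp_pos: [0.5242, -0.3313, 0.2957]
tool_rot: [-2.303, -2.136, 0.001]
wrist_force: [0.3, -0.1, -1.9]
width: 0.116
grasp_force: 59.0
```

```bash
python3 - <<'E'
from h import *
np.set_printoptions(precision=4,suppress=True)
s=env.observe();print(s["t"],s["tcp_pos"],s["tool_rot"],s["wrist_force"],s["grasp_force"],s["width"])
im,d=save("wrist","w5");np.save("w5d.npy",d)
for n,z in dict(rod_mid=.308,rod_end_a=.308,bore_axis=.105,stand=0).items():
    for q in models.pinpoint("wrist",n)[:2]:print(n,round(q["p"],2),np.round(q["centre"],1),at_z("wrist",q["centre"],z),at_d("wrist",q["centre"],d))
E
```

```text
13.2833 [ 0.5242 -0.3313  0.2957] [-2.3033 -2.1364  0.0006] [ 0.2777 -0.1117 -1.8893] 59.003668427467346 0.11565604614510976
rod_mid 0.56 [278.5 286.3] [ 0.5222 -0.3266  0.308 ] [ 0.5223 -0.3252  0.3103]
rod_end_a 0.67 [278.6  64.1] [ 0.5295 -0.23    0.308 ] [ 0.5295 -0.2301  0.3087]
bore_axis 0.69 [234.2 220.9] [ 0.4652 -0.3642  0.105 ] [ 0.4572 -0.3788  0.0645]
stand 0.76 [240.1 196.2] [ 0.4586 -0.3623  0.    ] [ 0.4744 -0.3366  0.0963]
stand 0.68 [345.1 131.4] [ 0.62   -0.2775  0.    ] [ 0.6195 -0.2773  0.0022]
```

View pics/w5.png

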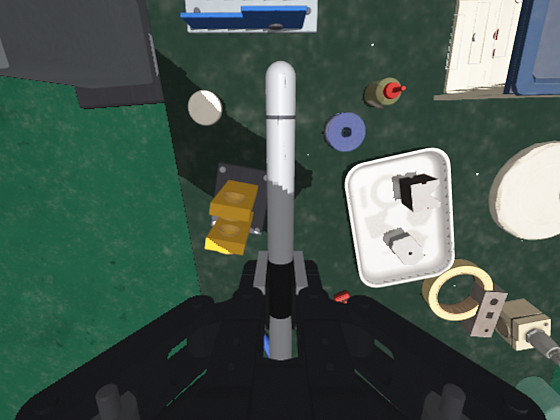

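The rod is held at its band and runs straight up the picture at column 281. The stand is clear to the left, its pillar tops near (240,195) and (230,238). I'll fit the rod axis and the pillar tops from depth.

```bash
python3 - <<'E'
from h import *
np.set_printoptions(precision=4,suppress=True)
s=env.observe();T=s["tcp_pos"];Rt=R.from_rotvec(s["tool_rot"])
im=cv2.imread("pics/w5.png")[:,:,::-1];d=np.load("w5d.npy")
v,u=np.mgrid[:420,:560];e,_=ray("wrist",(0,0))
m=cams.camera_model("wrist");K=m["intrinsics"]
cam=np.stack([(u-K[0,2])/K[0,0]*d,(v-K[1,2])/K[1,1]*d,d],-1)
P=R.from_rotvec(m["rotation"]).apply(cam.reshape(-1,3)).reshape(420,560,3)+e
hsv=cv2.cvtColor(im.copy(),cv2.COLOR_RGB2HSV)
yel=(hsv[...,0]>15)&(hsv[...,0]<32)&(hsv[...,1]>150)&(u<270)&(u>190)&(v>160)&(v<270)
print("z hist",np.histogram(P[yel][:,2],bins=np.arange(.09,.145,.005)))
top=yel&(P[...,2]>.1235)&(P[...,2]<.131)
n,lab,st,ce=cv2.connectedComponentsWithStats(top.astype(np.uint8))
big=[i for i in range(1,n) if st[i,4]>150]
cs=[]
for i in big:
    q=P[lab==i];r=cv2.minAreaRect((q[:,:2]*1000).astype(np.float32));print(st[i],q.mean(0),r);cs.append(np.array(r[0]))
if len(cs)==2:
    a=cs[0]-cs[1];print("mid",(cs[0]+cs[1])/2,"sep",np.linalg.norm(a),"yaw of y axis",np.degrees(np.arctan2(-a[0],a[1])))
# rod
rod=(abs(u-281)<16)&(v>62)&(v<245)&(abs(P[...,2]-.308)<.03)
L=Rt.inv().apply(P[rod]-T)
xs=np.arange(-.0,.1,.01);
for a in xs:
    k=(L[:,0]>a)&(L[:,0]<a+.01)
    if k.sum()>5:print(a,"ymid",(L[k,1].min()+L[k,1].max())/2,"w",np.ptp(L[k,1]),"ztop",np.percentile(L[k,2],5))
E
```

```text
z hist (array([ 80, 209, 122,  80, 115, 257, 159, 988,   4,   0]), array([0.09 , 0.095, 0.1  , 0.105, 0.11 , 0.115, 0.12 , 0.125, 0.13 ,
       0.135, 0.14 ]))
[210 202  41  20 538] [ 0.4665 -0.3443  0.128 ] ((466.214599609375, -344.94866943359375), (14.940373420715332, 44.14817428588867), 74.76898193359375)
[205 236  41  19 497] [ 0.4554 -0.3845  0.1278] ((455.3189697265625, -385.4580078125), (15.099674224853516, 43.991519927978516), 74.97652435302734)
mid [ 460.7668 -365.2033] sep 41.94903153160945 yaw of y axis -15.054335991450266
0.02 ymid -0.00100110375698653 w 0.011699822850331103 ztop -0.014063922103739707
0.03 ymid -0.00099140653216973 w 0.011397619825956037 ztop -0.014148810539719154
0.04 ymid -0.0009608415955660349 w 0.012053728271479752 ztop -0.014229371184384271
0.05 ymid -0.0009949376473059493 w 0.011790719113170544 ztop -0.014237967586875311
0.06 ymid -0.0009846926750079932 w 0.011438886230930801 ztop -0.01433810711466681
0.07 ymid -0.0009348292202048056 w 0.012006859534522869 ztop -0.014287754625664272
0.08 ymid -0.0009964696773612745 w 0.011757644401689233 ztop -0.014439340798250934
0.09 ymid -0.000998900103029898 w 0.011430836438988911 ztop -0.014232828108580186
```

The fit agrees with the given sizes: pillar tops 42 mm apart and 44 x 15 mm. The bore axis is at (0.4608, -0.3652) with yaw -15.05°. In the hand the rod is level, 1.0 mm to -y and 8.2 mm behind the TCP. Next is the pre-insertion pose.

>>> servo_tool(
  gripper=[-1, -1, -1, -1, -1, -1, -1, -1, -1, -1, -1, -1],
  xyz=[
    [0, 0, 0],
    [0, 0, 0],
    [2.0, -1.0, 0],
    [3.0, -1.5, 0],
    [3.0, -1.5, 0],
    [2.6, -1.1, 0],
    [0, 0, 2.5],
    [0, 0, 4],
    [0, 0, 4],
    [0, 0, 4],
    [0, 0, 3],
    [0, 0, 1.5],
  ],
  dr=[
    [0, 0, 5.4],
    [0, 0, 5.4],
    [0, 0, 0],
    [0, 0, 0],
    [0, 0, 0],
    [0, 0, 0],
    [0, 0, 0],
    [0, 0, 0],
    [0, 0, 0],
    [0, 0, 0],
    [0, 0, 0],
    [0, 0, 0],
  ],
)

```text
t: 14.53
tcp_pos: [0.5006, -0.2111, 0.1033]
tool_rot: [-2.488, -1.912, 0.002]
wrist_force: [-0.0, 0.4, -2.0]
width: 0.116
grasp_force: 59.0
```

>>> servo_tool(
  gripper=[-1, -1],
  xyz=[
    [0, 0, 0.8],
    [0, 0, 0],
  ],
  dr=[
    [0, 0, 0],
    [0, 0, 0],
  ],
)

```text
t: 14.7
tcp_pos: [0.5017, -0.2121, 0.0975]
tool_rot: [-2.49, -1.913, 0.001]
wrist_force: [0.3, 1.0, -1.1]
width: 0.116
grasp_force: 59.0
```

```bash
cat > rel.py <<'E'
from h import *
np.set_printoptions(precision=4,suppress=True)
s=env.observe();T=s["tcp_pos"];Rt=R.from_rotvec(s["tool_rot"])
b=np.array([.4608,-.3652,.106]);x=np.array([np.sin(np.radians(15.05)),np.cos(np.radians(15.05)),0]);y=np.array([x[1],-x[0],0])
c=T+Rt.apply([0,-.001,-.0082])-b
print(s["t"],"TCP",T,"rod in bore frame: along",c@x,"lat(toolY)",c@y,"z",c[2],"axis",[Rt.apply([1,0,0])@a for a in(y,[0,0,1])],"F",s["wrist_force"],"M",s["moment"],s["grasp_force"])
E
python3 rel.py
```

```text
14.7 TCP [ 0.5017 -0.2121  0.0975] rod in bore frame: along 0.15844181818722072 lat(toolY) -0.0012113181080392879 z -0.0003038971946555946 axis [np.float64(-0.0017827431214495113), np.float64(0.0005144926986958879)] F [ 0.2534  0.9955 -1.1253] M [ 0.0378  0.0046 -0.0392] 59.027066230773926
```

>>> servo_tool(
  gripper=[-1, -1, -1, -1, -1, -1, -1, -1],
  xyz=[
    [0, 0.12, -0.03],
    [-0.8, 0, 0],
    [-0.8, 0, 0],
    [-0.8, 0, 0],
    [-0.8, 0, 0],
    [-0.8, 0, 0],
    [0, 0, 0],
    [0, 0, 0],
  ],
  dr=[
    [0, 0, 0],
    [0, 0, 0],
    [0, 0, 0],
    [0, 0, 0],
    [0, 0, 0],
    [0, 0, 0],
    [0, 0, 0],
    [0, 0, 0],
  ],
)

```text
t: 15.37
tcp_pos: [0.493, -0.2526, 0.0986]
tool_rot: [-2.493, -1.911, -0.0]
wrist_force: [0.1, 0.6, -1.7]
width: 0.121
grasp_force: 59.0
```

```bash
python3 rel.py; python3 - <<'E'
from h import *
a,_=cams.snapshot("scene");b,_=cams.snapshot("side")
f=lambda i:cv2.resize(i,(400,600),interpolation=cv2.INTER_CUBIC)
cv2.imwrite("pics/i1.png",np.hstack([f(a[210:330,300:380]),f(b[210:330,215:295])])[:,:,::-1])
E
```

```text
15.3667 TCP [ 0.493  -0.2526  0.0986] rod in bore frame: along 0.1170866850003795 lat(toolY) 0.0008300689041970076 z 0.0007983518708654797 axis [np.float64(1.8547492595917155e-05), np.float64(6.874513821061525e-05)] F [ 0.1167  0.5771 -1.6815] M [-0.0355 -0.0047  0.008 ] 59.02705371379852
```

View pics/i1.png

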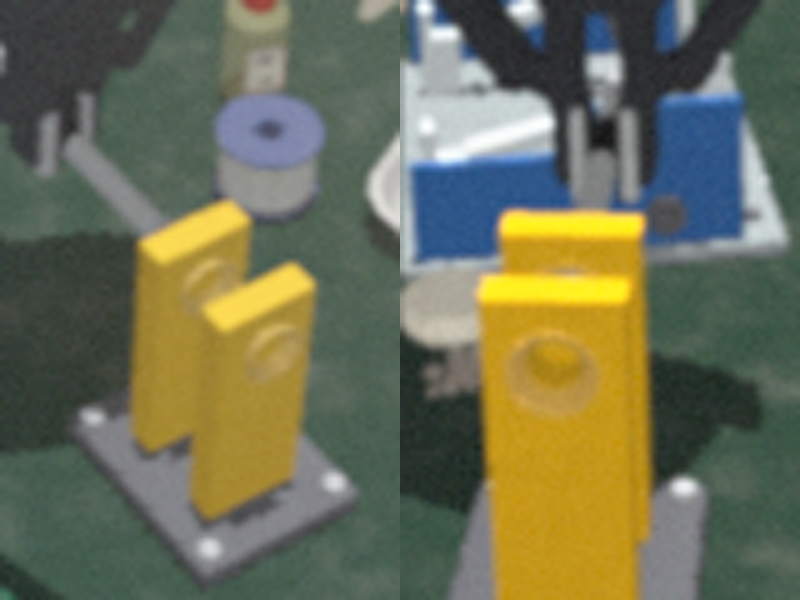

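The rod is entering the near bushing (the left crop shows it reaching the pillar at about (160,225)), and the force is near zero. I'll carry on through.

>>> servo_tool(
  gripper=[-1, -1, -1, -1, -1, -1, -1],
  xyz=[
    [-0.6, -0.04, 0.04],
    [-0.6, 0, 0],
    [-0.6, 0, 0],
    [-0.6, 0, 0],
    [-0.6, 0, 0],
    [0, 0, 0],
    [0, 0, 0],
  ],
  dr=[
    [0, 0, 0],
    [0, 0, 0],
    [0, 0, 0],
    [0, 0, 0],
    [0, 0, 0],
    [0, 0, 0],
    [0, 0, 0],
  ],
)

```text
t: 16.05
tcp_pos: [0.4849, -0.2812, 0.0981]
tool_rot: [-2.493, -1.912, -0.0]
wrist_force: [0.4, -0.0, -2.0]
width: 0.116
grasp_force: 59.0
```

```bash
python3 rel.py
```

```text
16.05 TCP [ 0.4849 -0.2812  0.0981] rod in bore frame: along 0.08732864472864431 lat(toolY) 0.00044080444562380336 z 0.00033819719199523757 axis [np.float64(-0.0003622651225150214), np.float64(9.692309859763286e-05)] F [ 0.4264 -0.0245 -1.9666] M [-0.0157 -0.0265 -0.0119] 59.027021527290344
```

>>> servo_tool(
  gripper=[-1, -1, -1, -1, -1, -1, -1, -1],
  xyz=[
    [-0.6, 0, 0],
    [-0.6, 0, 0],
    [-0.6, 0, 0],
    [-0.6, 0, 0],
    [-0.6, 0, 0],
    [0, 0, 0],
    [0, 0, 0],
    [0, 0, 0],
  ],
  dr=[
    [0, 0, 0],
    [0, 0, 0],
    [0, 0, 0],
    [0, 0, 0],
    [0, 0, 0],
    [0, 0, 0],
    [0, 0, 0],
    [0, 0, 0],
  ],
)

```text
t: 16.72
tcp_pos: [0.4772, -0.3098, 0.0981]
tool_rot: [-2.492, -1.912, -0.0]
wrist_force: [-0.6, 0.2, -1.0]
width: 0.117
grasp_force: 59.0
```

```bash
python3 rel.py; python3 - <<'E'
from h import *
F=[];M=[];T=[]
for k in range(8):
    cams.snapshot("side");s=env.observe();F.append(s["wrist_force"]);M.append(s["moment"]);T.append(s["tcp_pos"])
print(np.mean(F,0).round(2),np.std(F,0).round(2),np.mean(M,0).round(3),np.mean(T,0).round(4),np.std(T,0).round(4))
E
```

```text
16.7167 TCP [ 0.4772 -0.3098  0.0981] rod in bore frame: along 0.05778465000413673 lat(toolY) 0.00044152281269726936 z 0.00032056063620938824 axis [np.float64(-0.0009419885334309715), np.float64(0.00017173242055137835)] F [-0.6172  0.2486 -0.9983] M [ 0.0607  0.0237 -0.0106] 59.027334451675415
[-0.11  0.01 -1.88] [0.52 0.3  0.53] [ 0.002 -0.008  0.003] [ 0.4773 -0.3097  0.0982] [0.     0.0001 0.    ]
```

>>> servo_tool(
  gripper=[-1, -1, -1, -1, -1, -1],
  xyz=[
    [-0.5, -0.04, 0.03],
    [0, 0, 0],
    [0, 0, 0],
    [0, 0, 0],
    [0, 0, 0],
    [0, 0, 0],
  ],
  dr=[
    [0, 0, 0],
    [0, 0, 0],
    [0, 0, 0],
    [0, 0, 0],
    [0, 0, 0],
    [0, 0, 0],
  ],
)

```text
t: 17.62
tcp_pos: [0.4756, -0.3145, 0.0979]
tool_rot: [-2.492, -1.913, -0.0]
wrist_force: [1.1, -0.8, -2.4]
width: 0.115
grasp_force: 59.0
```

```bash
python3 rel.py; python3 - <<'E'
from h import *
F=[]
for k in range(8):
    b,_=cams.snapshot("side");F.append(env.observe()["wrist_force"])
print(np.mean(F,0).round(2))
for q in models.pinpoint("side","lever_knob")[:1]:print(at_z("side",q["centre"],.108))
a,_=cams.snapshot("scene")
for c in("scene","side"):
  for q in models.pinpoint(c,"rod_end_a")[:2]:print(c,q["p"],at_z(c,q["centre"],.105))
f=lambda i:cv2.resize(i,(400,600),interpolation=cv2.INTER_CUBIC)
cv2.imwrite("pics/i2.png",np.hstack([f(a[210:330,300:380]),f(b[210:330,215:295])])[:,:,::-1])
E
```

```text
17.6167 TCP [ 0.4756 -0.3145  0.0979] rod in bore frame: along 0.05276518518642142 lat(toolY) 0.00012329807875988312 z 6.803356390723547e-05 axis [np.float64(-0.0011177816543069161), np.float64(4.1315664620089934e-05)] F [ 1.1141 -0.7556 -2.4019] M [-0.0142  0.003  -0.0106] 59.02711808681488
[ 0.07  0.06 -1.54]
[0.58832948 0.0586754  0.108     ]
scene 0.67 [ 0.49688931 -0.22687343  0.105     ]
scene 0.56 [ 0.45824896 -0.40648883  0.105     ]
side 0.7 [ 0.45168196 -0.40977394  0.105     ]
side 0.53 [ 0.50206037 -0.21570902  0.105     ]
```

View pics/i2.png

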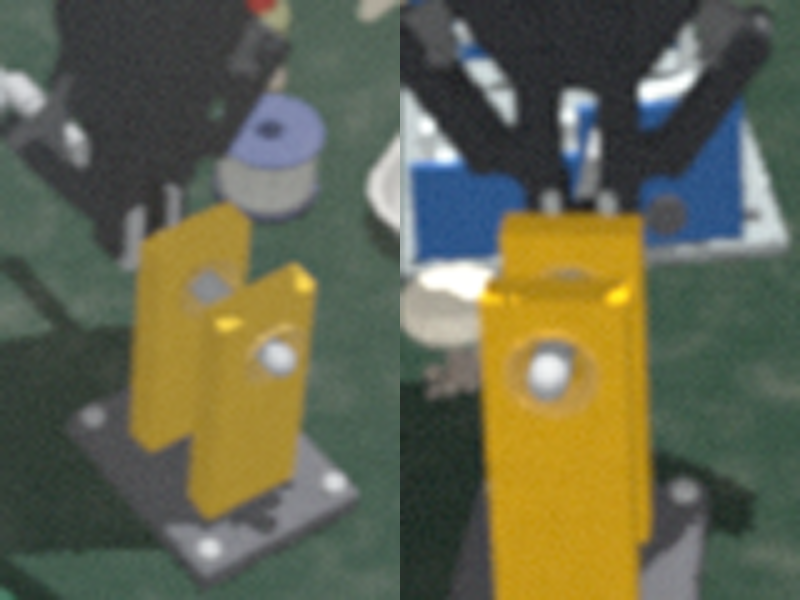

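The rod's nose shows through the far bushing, at (278,357) in the left crop and (548,375) in the right. It sticks out to about 44 mm and the side force is near zero. I'm handing the job in.

```bash
python3 -c "
from workcell import env
print(env.finish_job())"
```

```text
the job is handed in; nothing more can be done
None
```

I pulled the lever to its stop and it sprang back. The rod was then threaded through both bushings and handed in still gripped at 59 N, with its far end about 44 mm past the bore centre (37 mm needed) and no measurable side load on the stand; the hand-in gave no verdict.

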